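# Load the board test fixture and hold its probe lid at the index

### The job

Load the clamshell test fixture: lay the black spacer plate flat in the nest between the guide pins, then lay the circuit board squarely on top of the plate between the same pins (either way round is fine). Then take the open probe lid by its handle bar, swing it down until its pointer stands at the index on the quadrant, and keep it there in the gripper so that I can check its probes against the board before it closes: finish while still holding it. Do not let the lid fall down onto the board, do not shift the index, and leave the other things on the worktop where they are.

Things in the scene. Friction and masses are not known exactly. Their poses are not given: they have to be found in the camera images.
- fixture: Fixed bench test fixture: aluminium base 181 (x) by 140 mm, top 28 mm above the worktop. Origin under the nest's centre, on the worktop; z up, +x to the hinge at its back (its back is to the left), y along the hinge. Eight 6 mm steel guide pins stand round the nest, tops 57 mm above the worktop, upper 7 mm tapered: at x +-32, y +-32 mm and at x +-48.5, y +-13 mm.
- nest (a point): Centre of the top of the nest's grey land (72 x 40 mm), 36 mm above the worktop, 8 mm above the base; axes as the fixture. The pins leave 91 mm (x) by 58 mm (y), so the parts' long side lies along x; the middle of the long sides is open for fingers down to the base.
- spacer_plate: Loose flat plate of plain black plastic, 53 mm (its x) by 86 mm (its y) by 10 mm thick, four small corner holes, about 0.1 kg, lying on the worktop. Origin at the centre of the underside, z up. Taken across its 53 mm width.
- circuit_board: Loose green circuit board, 53 mm (its x) by 86 mm (its y), about 50 g: a 2 mm board with components up to 12 mm above its underside (only the 2 mm board is solid). Origin at the centre of the underside, z up. Starts on the board rest, underside 18 mm above the worktop; taken by the middle of its long edges, 53 mm apart, which are free below.
- board_rest: Low fixed stand under the board, same axes: two black rubber bars 60 mm long (x), 12 mm wide, at y = +-35 mm, top 18 mm above the worktop, on a flat strip 40 mm wide and 3 mm thick; a lip 3 mm higher beyond each end of the board (y = +-47.5 mm). Origin at the centre of its underside.
- lid_handle (a point): Middle of the handle bar of the probe lid, axes as the lid: round bar with black rubber grip, 12 mm thick, 72 mm long, parallel to the hinge (its y), on two arms 90 mm apart, 43 mm beyond the lid's front edge. 205 mm from the hinge line. Turns with the lid (and may turn between the finger pads). Lid open: bar about 0.27 m above the worktop, free to be pinched from above.
- lid_hinge (a point): Middle of the lid's hinge line, 68 mm above the worktop, 105 mm behind the nest's centre (fixture x = +105 mm). The hinge line runs along the fixture's y.
- lid: Probe lid. Origin on the hinge line, its y along the hinge, its +x from the handle to the hinge. Its angle is 0 closed (level over the nest, its z up), grows as its front rises; it starts fully open on its stop, 1.745 rad. Free hinge: below 1.57 it falls shut when let go. Clear plate in an aluminium frame, 102 mm wide, 162 mm long, about 0.43 kg; holding it takes about 2 N at the handle.
- pointer_tip (a point): Tip of the slim dark pointer that turns with the lid, on the +y side of the fixture (its y = +72 mm, the side towards the robot), 60 mm from the hinge line, in the lid's own direction.
- index (a joint): Angle of the index, rad, measured like the lid's: the lid stands at the index when the two are equal. A small dark clamp with thumb screw on the curved scale (quadrant) at the +y side of the hinge, set somewhere between 0.5 and 0.95; it stays there unless pushed hard.
- index_mark (a point): Point of the index that the pointer tip has to meet, 60 mm from the hinge line at y = +72 mm of the fixture.
- lamp_head (a point): Bystander and obstacle: middle of the round head of the bench magnifier lamp (ring about 0.2 m across, 0.2 to 0.36 m above the worktop), pushed back on its arm so that it hangs behind the worktop edge; nothing to do with it, keep the gripper and wrist clear.
- loupe: Bystander: black eye loupe, 37 mm in diameter, 33 mm tall, standing.
- screw_dish: Bystander: small steel dish with screws, 60 mm in diameter, 16 mm high.
- spacer_a: Bystander: hexagonal brass spacer 10 mm across, 30 mm tall, standing.
- spacer_b: Bystander: hexagonal brass spacer 10 mm across, 30 mm tall, standing.
- tweezers: Bystander: steel tweezers 130 mm long (its y), 10 mm high, lying.
- esd_brush: Bystander: slim black brush 137 mm long (its y), 13 mm high, lying.
Mind the look-alikes: they are no part of the job. There is more than one size of the spacer_plate; the one meant has the size given above.

How it is judged (in metres and radians):
On the way, in this order (a step that is already met when the one before it is completed fails the run):
1. the spacer plate lies flat in the nest between the pins, let go (horizontal distance between spacer_plate and nest below 0.0045 m and z of spacer_plate in the frame of nest between -0.003 and 0.003 m and angle between the y axis of spacer_plate and the x axis of nest, either way round below 0.12 rad and angle between spacer_plate's own z axis and vertical below 0.06 rad and contact force between the fingers and spacer_plate below 0.1 N), for 0.2 s.
2. the circuit board lies squarely on the spacer plate between the pins, let go (horizontal distance between each of spacer_plate, circuit_board and nest below 0.0045 m and z of spacer_plate in the frame of nest between -0.003 and 0.003 m and angle between the y axis of each of spacer_plate, circuit_board and the x axis of nest, either way round below 0.12 rad and angle between each of spacer_plate, circuit_board's own z axis and vertical below 0.06 rad and z of circuit_board in the frame of nest between 0.007 and 0.013 m and contact force between the fingers and circuit_board below 0.1 N), for 0.2 s.
At the end, for the whole second after the job is handed in: Plate on the land of the nest and board flat on the plate, both between the pins (within 4.5 mm of the nest's centre, square within 7 degrees), not touched by the arm; lid still, its handle in the fingers (over 1 N), pointer tip within 6 mm (about 6 degrees) of the index mark (horizontal distance between each of spacer_plate, circuit_board and nest below 0.0045 m and z of spacer_plate in the frame of nest between -0.003 and 0.003 m and angle between the y axis of each of spacer_plate, circuit_board and the x axis of nest, either way round below 0.12 rad and angle between each of spacer_plate, circuit_board's own z axis and vertical below 0.06 rad and z of circuit_board in the frame of nest between 0.007 and 0.013 m and distance between pointer_tip and index_mark below 0.006 m and angular speed of lid below 0.1 rad/s and contact force between the fingers and lid above 1 N and distance between the grasp point and lid_handle below 0.06 m and contact force between the arm and circuit_board below 0.1 N and contact force between the arm and spacer_plate below 0.1 N); the arm keeps its last pose, push and grip.
It fails at once if the lid comes down onto the board (below about 14 degrees) (angle between lid's own z axis and vertical below 0.25 rad).
It fails at once if the index is shifted (distance of index_mark from where it was at the start of the episode above 0.004 m).
It fails at once if another thing on the worktop is disturbed (moved by more than 30 mm) (distance of any of loupe, screw_dish, spacer_a, spacer_b, tweezers, esd_brush from where it was at the start of the episode above 0.03 m).
It also fails if it takes over 72 s, if anything falls off the work surface, if the arm or the gripper's body presses on something with over 40 N, if the wrist force passes 120 N, or if a joint passes its speed limit or range.

### The arm

A 6-joint arm with a two-finger parallel gripper is mounted at the origin on a cart in front of the work surface, level with it; the furniture and walls round the work are solid. World frame = base frame: x ahead of the robot, y to its left, z up, the work surface at z = 0. Lengths are in mm, angles in degrees, forces in N, time in s.
With the tool pointing down it reaches from about 350 to 875 mm from the base axis. Payload 4.2 kg.
Tool frame: the origin (TCP) lies midway between the tips of the shut fingers; the grasp point (between the pads) lies env.grip_point_offset behind it (env.grip_point_offset is the distance from the TCP to the grasp point, in mm); z points along the fingers, y is the line along which they close (so a half turn about z gives the same grasp; the last joint's range is limited). The gripper opens to 85 mm and grips with 20 to 120 N. Pads are 22 mm wide; open, the fingers measure 114 mm over their backs; the gripper's body (76 mm by 85 mm) begins 54 mm behind the grasp point. The pads swing forward as they close: fully open they stand 13 mm farther back than shut.
Start: joints at [-52.907, 22.042, 0.453, 0, -68.411, -14.817], TCP at [236.937, -578.325, 231.312] pointing down, gripper open.
Joint ranges: [-179.83, 179.83], [-69.29, 118.12], [-61.27, 80.66], [-181.25, 117.63], [-171.15, -9.14], [-177.46, 177.46]. Speed limits (degrees/s): [159.86, 159.86, 180, 180, 180, 180].

### API

Orientations are given as a 3x3 rotation matrix whose columns are the frame's x, y, z axes.
In Python, from cell import env, read_camera, workorder, cut_out, place_of gives the robot as it stands. The module is installed in compiled form; this text tells all that it offers.
- The arm moves only by the tool servo_tool, never from a script. Its argument "moves" is text: rows parted by semicolons, each of 7 numbers parted by spaces: the shift along the tool's x, y, z in cm, then the turn, a rotation vector about the tool's x, y, z in rad, then the opening, from 0 (shut) to 1 (fully open). In form: x y z rx ry rz gripper; .... A call has 1 to 20 rows; each row shifts and turns the commanded pose from where the row before left it, along the tool's axes as they then stand; what a row does not reach is not made up. A row lasts 1/8 s, in which the tool goes at most 62.5 mm and 10.7 degrees, less where a joint would pass 70% of its speed; a pose out of reach is approached as far as the arm can. A call with a gripper value outside its range is refused whole. The fingers move at their own pace and stop on an object; "grip_force" is the grip in N (left out, the last holds). Time passes only in rows, so rows that do not move let the fingers close. It gives the time, the measured TCP pose, the force, the opening and the grip force at its end, in the units of the state.
- env.observe(): the state, without advancing time (a new reading comes with each control period).
- read_camera(name): name is "side" or "top"; returns a dict with "image" (480x640x3 uint8, blue, green, red), "fovy" (degrees; the focal length in pixels is half the picture's height over the tangent of half this angle, whatever the lens; pixels are square), "cx", "cy" (the principal point, pixels), "T" (4x4, takes a point from camera to world coordinates). Camera axes: x right, y down, z forward; pixel columns grow to the right and rows downward; lengths in mm; the calibration is good to about 2 mm. A picture is of the moment at which its call begins. There is no depth.
- workorder.sign_off(): hands the job in; it is judged then, once.
Trained networks look in the newest picture that a camera, given by its name, has taken for a name from the list of things; names that differ only in an ending like _2 or _b are one class to them, and where a whole thing is asked for, a point or a joint stands for the part that bears it (a point fixed in the world has none). Each returns a list of dicts, best first, with "p" (0 to 1); they miss things now and then, are a little off and sometimes report something else, mostly with a low value. They report only what shows in the picture. A call takes as long as a camera call. They do not tell look-alikes from the thing itself.
- cut_out(query, camera): "region" (480x640 bool, what is visible of it) and "pixel" ([row, column] in pixels, amid what is visible of it).
- place_of(query, camera): "pixel" ([row, column] in pixels: a listed point, or the origin of a listed thing).
The state is a dict: "clock": time; "q": joint angles; "dq": joint speeds; "joint_torque": joint torques, N m; "position": TCP position; "eef_rot": TCP orientation; "contact_force": force on the tool from outside, world axes, zero at the start; "ft_torque": the same for the moment, N m; "finger_gap": finger opening in mm; "grasp_force": force on a finger pad.
Only numpy, scipy, OpenCV 4.12 (cv2) and the standard library are available. Lean on these libraries where they do the work, as an engineer would, in place of code of your own. Each camera call takes 0.05 s, during which the arm holds its last target. There are 200 camera calls.

## Working session

There is one attempt and no reset: what is moved stays moved. The work goes in short steps, Python scripts to look and compute and a tool call to move; the robot and the scene stay as the last step left them, time stands still between calls to the robot, and variables do not carry over. Pictures are saved under pics/ and viewed, at most 10 in all, crops included, and the job is handed in when it is done.

Besides the shell and the picture viewer there is one more tool, called after "Call:" in YAML: its name, and indented under it one key for each argument. servo_tool: Moves the arm, as the interface text tells. Its arguments: {"type":"object","properties":{"moves":{"type":"string"},"grip_force":{"type":"number"}},"required":["moves"]}

```bash
mkdir -p pics; cat > h.py <<'E'
import numpy as np, cv2
from cell import env, read_camera, workorder, cut_out, place_of
def ray(c,px):
    f=240/np.tan(np.radians(c["fovy"])/2); r,k=px
    d=c["T"][:3,:3]@np.array([(k-c["cx"])/f,(r-c["cy"])/f,1]); return c["T"][:3,3],d/np.linalg.norm(d)
def onz(c,px,z):
    o,d=ray(c,px); return o+d*(z-o[2])/d[2]
def tri(rs):
    A=sum(np.eye(3)-np.outer(d,d) for o,d in rs); b=sum((np.eye(3)-np.outer(d,d))@o for o,d in rs)
    p=np.linalg.solve(A,b); return p,[np.linalg.norm((np.eye(3)-np.outer(d,d))@(p-o)) for o,d in rs]
def proj(c,p):
    f=240/np.tan(np.radians(c["fovy"])/2); q=np.linalg.inv(c["T"])@np.append(p,1); return np.array([c["cy"]+f*q[1]/q[2],c["cx"]+f*q[0]/q[2]])
E
python3 - <<'E'
from h import *
np.set_printoptions(precision=1,suppress=True)
print(env.grip_point_offset)
C={n:read_camera(n) for n in("side","top")}
for n,c in C.items():
    cv2.imwrite(f"pics/{n}0.png",c["image"]); print(n,c["fovy"],c["cx"],c["cy"],c["T"].tolist())
for q in "fixture nest spacer_plate circuit_board board_rest lid_handle lid_hinge pointer_tip index_mark loupe screw_dish spacer_a tweezers esd_brush lamp_head".split():
    P={}
    for n in C:
        P[n]=[d for d in place_of(q,n)][:3]
        print(q,n,[(np.round(d["pixel"],1).tolist(),round(d["p"],2)) for d in P[n]])
    if P["side"] and P["top"]:
        print("   tri",*tri([ray(C[n],P[n][0]["pixel"]) for n in C]))
E
```

```text
18.700000000000003
side 44.38462336220595 327.00223303892125 247.7030762950669 [[0.3776996384152576, -0.6091501545231865, 0.6973371296477492, -568.0458272387056], [-0.9258672087691551, -0.23982267331011803, 0.291984583655374, -523.0838665873775], [-0.01062519962153189, -0.7559240534675202, -0.6545730902826944, 1226.5765075471431], [0.0, 0.0, 0.0, 1.0]]
top 45.714680701612764 317.7721240822974 240.37516915807424 [[0.005201435371738466, -0.9783935414779528, 0.20668580760251345, 258.52455484143195], [-0.999980340568754, -0.005812908178908599, -0.002351292092129435, -42.45207366971372], [0.0035019346185446165, -0.20666951418323198, -0.9784045422836067, 1538.9782977393586], [0.0, 0.0, 0.0, 1.0]]
fixture side [([287.2, 281.4], 0.59)]
fixture top [([263.0, 269.0], 0.9), ([283.0, 411.1], 0.21)]
   tri [520.8  84.2   1.6] [np.float64(3.215759035684332), np.float64(3.2157590356842167)]
nest side [([277.4, 276.6], 0.89), ([289.6, 279.8], 0.5)]
nest top [([259.3, 266.5], 0.62)]
   tri [522.1  92.3  38.4] [np.float64(1.7572129023049097), np.float64(1.7572129023048548)]
spacer_plate side [([355.2,
[... 1334 characters left out ...]
 -13.9] [np.float64(0.6313616116209675), np.float64(0.6313616116210328)]
screw_dish side [([283.6, 192.8], 0.83)]
screw_dish top [([282.1, 177.0], 0.79), ([266.7, 172.0], 0.75)]
   tri [465.7 348.3 -27.4] [np.float64(6.543917276669866), np.float64(6.543917276670059)]
spacer_a side [([288.7, 351.6], 0.69), ([267.0, 184.8], 0.54), ([269.2, 200.8], 0.47)]
spacer_a top [([268.0, 174.1], 0.59), ([272.2, 157.7], 0.44)]
   tri [498.1  80.6 129.4] [np.float64(226.8106660170687), np.float64(226.81066601706874)]
tweezers side [([336.8, 468.6], 0.57)]
tweezers top []
esd_brush side [([287.6, 350.1], 0.56)]
esd_brush top []
lamp_head side []
lamp_head top [([158.0, 347.6], 0.83), ([278.9, 214.0], 0.61)]
```

```bash
python3 -c "
import cv2
t=cv2.imread('pics/top0.png')[130:350,130:510]; cv2.imwrite('pics/t1.png',cv2.resize(t,(798,462),interpolation=3))
t=cv2.imread('pics/side0.png')[150:420,170:510]; cv2.imwrite('pics/s1.png',cv2.resize(t,(748,594),interpolation=3))"
```

```text
(no output)
```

View pics/t1.png

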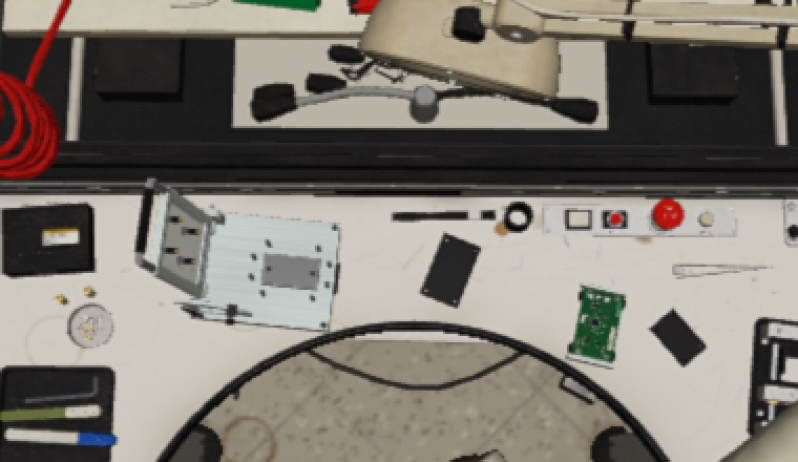

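View pics/s1.png

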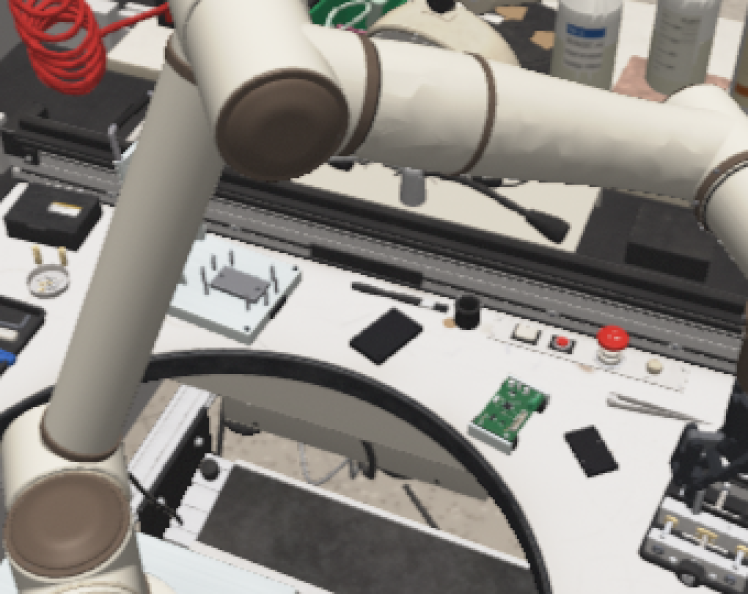

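```bash
cat >> h.py <<'E'
def rect(c,m,z):
    k=max(cv2.findContours(m.astype(np.uint8),0,cv2.CHAIN_APPROX_NONE)[0],key=cv2.contourArea)[:,0]
    P=np.array([onz(c,(r,q),z)[:2] for q,r in k]).astype(np.float32); return cv2.minAreaRect(P)
E
python3 - <<'E'
from h import *
C={n:read_camera(n) for n in("side","top")}
for q,zt in(("spacer_plate",10),("circuit_board",20)):
  for n,c in C.items():
    for d in cut_out(q,n): print(q,n,round(d["p"],2),np.round(d["pixel"],1),d["region"].sum(),rect(c,d["region"],zt))
t=C["top"]["image"]
cv2.imwrite('pics/t2.png',cv2.resize(t[210:295,190:300],(770,595),interpolation=2))
# dark plate threshold
g=cv2.cvtColor(t,cv2.COLOR_BGR2GRAY)
lab=cv2.connectedComponentsWithStats((g<90).astype(np.uint8))
for i,s in enumerate(lab[2]):
    if abs(lab[3][i][0]-344)<12 and abs(lab[3][i][1]-259)<12 and s[4]>150: print("dark",s,lab[3][i],rect(C["top"],lab[1]==i,10))
E
```

```text
spacer_plate side 0.86 [353.9 441.8] 363 ((441.43841552734375, -412.0647888183594), (70.97592163085938, 44.42652893066406), 40.35432434082031)
spacer_plate side 0.85 [301.5 343.8] 496 ((528.4600219726562, -120.07280731201172), (61.495601654052734, 93.23750305175781), 68.44071960449219)
spacer_plate top 0.92 [289.9 451.9] 334 ((446.2027893066406, -409.0402526855469), (63.76805877685547, 41.49628448486328), 39.914390563964844)
spacer_plate top 0.61 [254.1 343.8] 565 ((531.2445678710938, -117.58106994628906), (51.992759704589844, 83.97303771972656), 68.14128112792969)
circuit_board side 0.64 [335.  402.3] 505 ((459.8311767578125, -305.19110107421875), (55.4415168762207, 87.63799285888672), 78.8316879272461)
dark [     0      0    640    480 152717] [337.4887668  266.85840476] ((194.1263885498047, 108.3228759765625), (456.5908203125, 1300.7633056640625), 0.2597029209136963)
dark [331 241  28  35 565] [344.16283186 258.33097345] ((532.1375122070312, -118.07151794433594), (49.86599349975586, 86.04268646240234), 68.03228759765625)
```

View pics/t2.png

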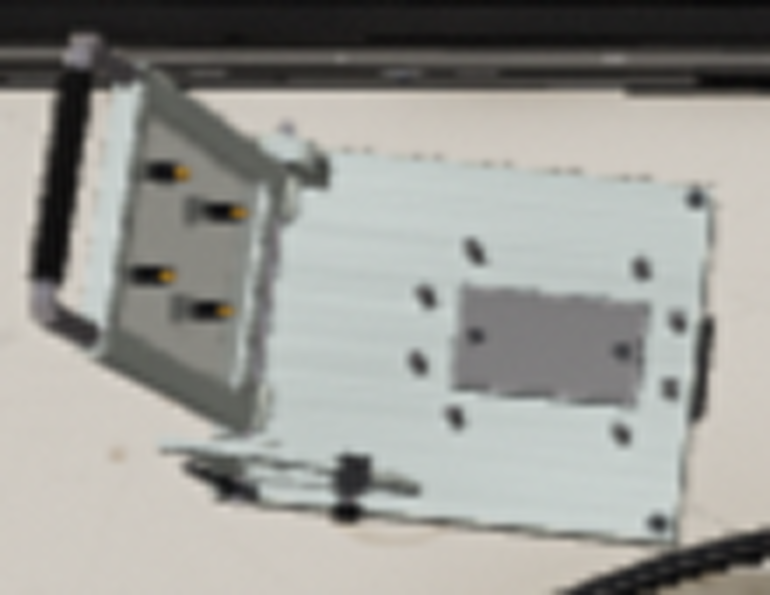

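```bash
python3 - <<'E'
from h import *
from scipy.optimize import least_squares
T=cv2.imread("pics/top0.png");S=cv2.imread("pics/side0.png")
C={"top":read_camera("top"),"side":read_camera("side")}
pins=np.array([(32,-32),(-32,-32),(48.5,-13),(-48.5,-13),(48.5,13),(-48.5,13),(32,32),(-32,32)])
px=np.array([(474,251),(641,268),(426,297),(678,321),(418,363),(671,388),(455,418),(621,434)])
im=cv2.cvtColor(T,cv2.COLOR_BGR2GRAY).astype(float); W=[]
for k,r in px:
    k=(k+.5)/7-.5+190;r=(r+.5)/7-.5+210
    r0,k0=round(r),round(k); w=im[r0-2:r0+3,k0-2:k0+3]; w=np.clip(np.median(w)-20-w,0,None)
    yy,xx=np.mgrid[r0-2:r0+3,k0-2:k0+3]; rc=((w*yy).sum()/w.sum(),(w*xx).sum()/w.sum()); W.append(onz(C["top"],rc,43)[:2])
W=np.array(W)
def wp(p): 
    c,s=np.cos(p[2]),np.sin(p[2]); return pins@np.array([[c,s],[-s,c]])+p[:2]
r=least_squares(lambda p:(wp(p)-W).ravel(),[522,92,1.57],loss="soft_l1")
print("pins",r.x[:2],np.degrees(r.x[2]),np.round(wp(r.x)-W,1).tolist())
for n,I,rc in(("top",T,(260,268)),("side",S,(277,279))):
    p=I[rc].astype(int); print(n,p)
    m=(abs(I.astype(int)-p).max(2)<22).astype(np.uint8); nl,lab,st,ce=cv2.connectedComponentsWithStats(m,connectivity=4)
    i=lab[rc]; print(st[i],ce[i],"land",rect(C[n],lab==i,36), onz(C[n],ce[i][::-1],36))
# board by green
for n,I in(("top",T),("side",S)):
    h=cv2.cvtColor(I,cv2.COLOR_BGR2HSV); m=((h[...,0]>45)&(h[...,0]<85)&(h[...,1]>90)).astype(np.uint8); m=cv2.morphologyEx(m,cv2.MORPH_CLOSE,np.ones((3,3)))
    nl,lab,st,ce=cv2.connectedComponentsWithStats(m)
    for i in range(1,nl):
        if 150<st[i][4]<1500 and ce[i][1]>270: print(n,"board",st[i],ce[i],rect(C[n],lab==i,20))
print(env.observe()["eef_rot"])
b=np.hstack([cv2.resize(T[255:310,385:440],(385,385),interpolation=2),cv2.resize(S[305:360,375:430],(385,385),interpolation=2)]);cv2.imwrite("pics/b1.png",b)
E
```

```text
pins [524.29296256  86.68826454] 84.49388201263557 [[-0.2, -0.1], [0.1, -0.0], [-0.0, 0.2], [0.1, -0.3], [0.0, 0.2], [-0.2, -0.2], [0.0, 0.4], [0.2, -0.2]]
top [126 126 128]
[255 251  28  17 390] [268.11282051 259.03846154] land ((523.9730224609375, 86.47029876708984), (71.03490447998047, 41.05177307128906), 84.53282928466797) [524.13860589  86.69282397  36.        ]
side [142 138 139]
[266 271  27  15 205] [278.76585366 278.36097561] land ((522.1902465820312, 87.1541976928711), (71.02888488769531, 36.26811981201172), 84.34357452392578) [522.09878396  87.40941449  36.        ]
top board [402 268  25  34 492] [413.97764228 283.67682927] ((461.357666015625, -305.6261901855469), (53.03623580932617, 83.77719116210938), 77.56954956054688)
side board [386 323  31  27 329] [400.47112462 336.24012158] ((457.6861572265625, -305.2876281738281), (51.95612335205078, 83.20753479003906), 78.78044891357422)
[[-9.25366528e-01 -3.79073594e-01 -1.45071503e-05]
 [-3.79073593e-01  9.25366528e-01 -5.77146616e-06]
 [ 1.56122417e-05  1.58555981e-07 -1.00000000e+00]]
```

View pics/b1.png

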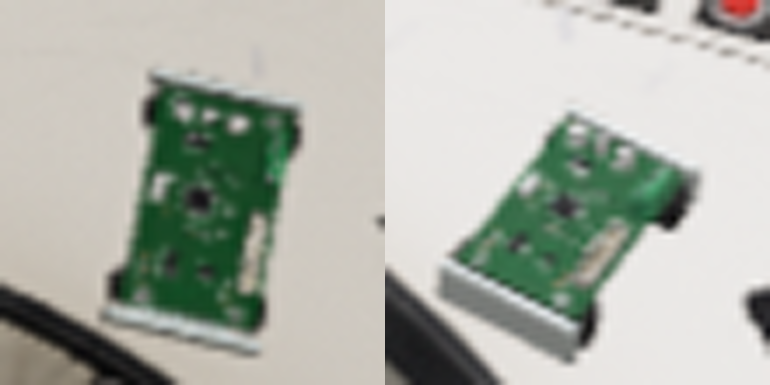

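Call:
servo_tool:
  moves: "-4.07 2.85 0 0 0 0 0.75;-4.07 2.85 0 0 0 0 0.75;-4.07 2.85 0 0 0 0 0.75;-4.07 2.85 0 0 0 0 0.75;-4.07 2.85 0 0 0 0 0.75;-4.07 2.85 0 0 0 0 0.75;-4.07 2.85 0 0 0 0 0.75;-4.07 2.85 0 0 0 0 0.75;-4.07 2.85 0 0 0 0 0.75;-4.07 2.85 0 0 0 0 0.75;-4.07 2.85 0 0 0 0 0.75;0 0 0 0 0 0.154 0.75;0 0 0 0 0 0.154 0.75;0 0 0 0 0 0.154 0.75;0 0 0 0 0 0.154 0.75;0 0 0 0 0 0.155 0.75;0 0 4 0 0 0 0.75;0 0 4 0 0 0 0.75;0 0 4 0 0 0 0.75;0 0 0 0 0 0 0.75"
  grip_force: 40

```text
clock: 4.5
position: [530.2, -118.6, 108.7]
eef_rot: [[-0.928, 0.373, -0.007], [0.373, 0.928, -0.0], [0.007, -0.003, -1.0]]
contact_force: [-0.5, 0.2, 1.2]
finger_gap: 64.0
grasp_force: 0.0
```

Call:
servo_tool:
  moves: "-0.12 0.11 3 0 0 0 0.75;0 0 3 0 0 0 0.75;0 0 2.5 0 0 0 0.75;0 0 1 0 0 0 0.75;0 0 0.3 0 0 0 0.75;0 0 0.3 0 0 0 0.75;0 0 0 0 0 0 0.75;0 0 0 0 0 0 0.75"

```text
clock: 5.5
position: [534.3, -117.9, 10.9]
eef_rot: [[-0.928, 0.373, 0.001], [0.373, 0.928, 0.0], [-0.001, 0.0, -1.0]]
contact_force: [-0.0, -0.3, -1.1]
finger_gap: 63.7
grasp_force: 0.0
```

```bash
python3 - <<'E'
from h import *
c=read_camera("side");t=read_camera("top")
I=np.hstack([cv2.resize(c["image"][250:330,300:380],(390,390),interpolation=2),cv2.resize(t["image"][210:290,300:380],(390,390),interpolation=2)])
cv2.imwrite("pics/g1.png",I)
E
```

```text
(no output)
```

View pics/g1.png

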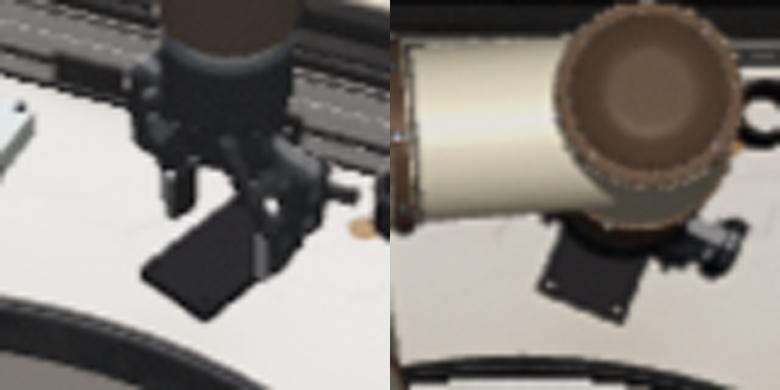

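Call:
servo_tool:
  moves: "0.22 -0.08 0.3 0 0 0 0.75;0 0 0.3 0 0 0 0.75;0 0 0.2 0 0 0 0.75;0 0 0.2 0 0 0 0.75;0 0 0 0 0 0 0.75"

```text
clock: 6.22
position: [531.5, -117.9, 0.1]
eef_rot: [[-0.928, 0.373, -0.0], [0.373, 0.928, -0.0], [0.0, -0.0, -1.0]]
contact_force: [-0.1, 0.3, -0.5]
finger_gap: 63.6
grasp_force: 0.0
```

Call:
servo_tool:
  moves: "0 0 0.15 0 0 0 0.75;0 0 0.1 0 0 0 0.75;0 0 0 0 0 0 0.75"

```text
clock: 6.6
position: [531.5, -117.9, -2.2]
eef_rot: [[-0.928, 0.373, -0.0], [0.373, 0.928, 0.0], [0.0, -0.0, -1.0]]
contact_force: [0.3, -0.4, -0.9]
finger_gap: 64.4
grasp_force: 0.0
```

Call:
servo_tool:
  moves: "0 0 0 0 0 0 0.55;0 0 0 0 0 0 0.4;0 0 0 0 0 0 0.4;0 0 0 0 0 0 0.4;0 0 0 0 0 0 0.4"
  grip_force: 40

```text
clock: 7.22
position: [531.9, -117.8, -1.8]
eef_rot: [[-0.928, 0.373, 0.001], [0.373, 0.928, -0.0], [-0.001, 0.0, -1.0]]
contact_force: [-0.5, 0.3, 5.7]
finger_gap: 51.9
grasp_force: 42.7
```

Call:
servo_tool:
  moves: "0 0 -1 0 0 0 0.4;0 0 -4 0 0 0 0.4;0 0 -4 0 0 0 0.4;0 0 -3.5 0 0 -0.168 0.4;0 0 0 0 0 -0.169 0.4;0 0 0 0 0 -0.169 0.4;0 0 0 0 0 -0.169 0.4;0 0 0 0 0 -0.169 0.4;0 0 0 0 0 -0.169 0.4;0 0 0 0 0 -0.169 0.4;0 0 0 0 0 -0.169 0.4;0 0 0 0 0 -0.169 0.4;0 0 0 0 0 -0.169 0.4;0 0 0 0 0 -0.168 0.4;-4.05 0.54 0 0 0 0 0.4;-4.05 0.55 0 0 0 0 0.4;-4.05 0.55 0 0 0 0 0.4;-4.05 0.55 0 0 0 0 0.4;-4.05 0.55 0 0 0 0 0.4"

```text
clock: 9.6
position: [523.0, 87.4, 122.7]
eef_rot: [[-0.096, -0.995, -0.001], [-0.995, 0.096, -0.0], [0.0, 0.001, -1.0]]
contact_force: [0.3, -1.1, -0.7]
finger_gap: 51.7
grasp_force: 42.3
```

Call:
servo_tool:
  moves: "0 0 0 0 0 0 0.4;0 0 0 0 0 0 0.4;0 0 0 0 0 0 0.4"

```text
clock: 9.98
position: [523.4, 85.3, 122.7]
eef_rot: [[-0.097, -0.995, -0.001], [-0.995, 0.097, -0.0], [0.0, 0.001, -1.0]]
contact_force: [0.5, -0.0, -0.9]
finger_gap: 51.8
grasp_force: 42.3
```

```bash
cat >> h.py <<'E'
def delta(x,y,z,yaw=None):
    s=env.observe(); R=np.array(s["eef_rot"]); d=R.T@(np.array([x,y,z])-np.array(s["position"]))
    a=np.degrees(np.arctan2(R[1,1],R[0,1])); print("pos",np.round(s["position"],1),"yaw_y",round(a,2),"tool shift cm",np.round(d/10,2),"rz", None if yaw is None else np.round(-np.radians((yaw-a+180)%360-180),3))
E
python3 - <<'E'
from h import *
delta(524.2,86.7,120,174.5)
c=read_camera("side");t=read_camera("top")
I=np.hstack([cv2.resize(c["image"][220:300,220:300],(390,390),interpolation=2),cv2.resize(t["image"][210:290,220:300],(390,390),interpolation=2)])
cv2.imwrite("pics/g2.png",I)
for n,k in(("side",c),("top",t)):
  for d in cut_out("spacer_plate",n): print(n,round(d["p"],2),np.round(d["pixel"],1),d["region"].sum(),rect(k,d["region"],120))
E
```

```text
pos [523.4  85.3 122.7] yaw_y 174.42 tool shift cm [-0.14 -0.06  0.27] rz -0.001
side 0.64 [355.8 440.6] 391 ((350.2837219238281, -421.3755187988281), (65.8282470703125, 44.11683654785156), 39.93708801269531)
side 0.54 [255.8 276.5] 256 ((530.9483642578125, 77.71566772460938), (62.60797882080078, 56.48170471191406), 83.42217254638672)
top 0.55 [256.2 275.4] 255 ((522.01953125, 58.11743927001953), (31.330291748046875, 54.75188064575195), 84.78192138671875)
```

View pics/g2.png

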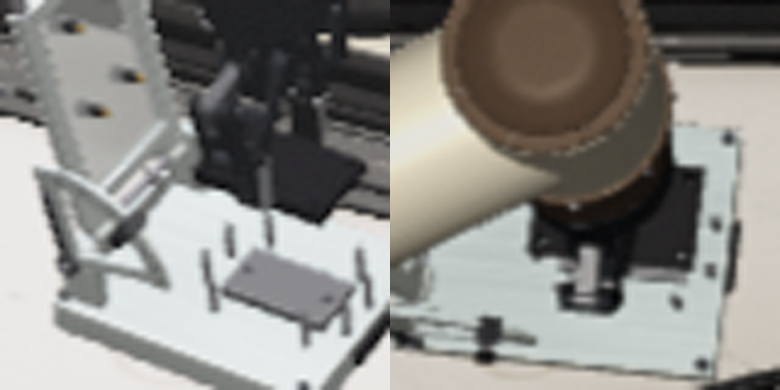

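Call:
servo_tool:
  moves: "-0.15 -0.07 2 0 0 0 0.4;0 0 2 0 0 0 0.4;0 0 1.9 0 0 0 0.4;0 0 0 0 0 0 0.4;0 0 0 0 0 0 0.4;0 0 0 0 0 0 0.4"

```text
clock: 10.92
position: [525.2, 88.0, 64.8]
eef_rot: [[-0.096, -0.995, 0.002], [-0.995, 0.096, 0.001], [-0.001, -0.002, -1.0]]
contact_force: [-0.5, 0.1, -1.6]
finger_gap: 51.9
grasp_force: 42.2
```

```bash
python3 - <<'E'
from h import *
delta(524.2,86.7,63,174.5)
c=read_camera("side");t=read_camera("top")
z0=env.observe()["position"][2]+2
# overlay predicted plate (top face & bottom) outline around TCP and pins tops at fitted fixture pose
def draw(k,r0,c0,n,s,col):
    I=cv2.resize(k["image"][r0:r0+n,c0:c0+n],(n*s,n*s),interpolation=2)
    return I,lambda P,cl:cv2.polylines(I,[np.array([[(proj(k,p)[1]-c0+.5)*s,(proj(k,p)[0]-r0+.5)*s] for p in P]).astype(int)],True,cl,1)
a=np.radians(84.5);ex=np.array([np.cos(a),np.sin(a),0]);ey=np.array([-ex[1],ex[0],0])
p=np.array(env.observe()["position"]);out=[]
for k,r0,c0 in((c,235,240),(t,222,225)):
    I,d=draw(k,r0,c0,65,6,0)
    ctr=np.array([p[0],p[1],z0+10])
    d([ctr+sx*43*ex+sy*26.5*ey for sx,sy in((1,1),(1,-1),(-1,-1),(-1,1))],(0,0,255))
    for x,y in((32,-32),(-32,-32),(48.5,-13),(-48.5,-13),(48.5,13),(-48.5,13),(32,32),(-32,32)):
        b=np.array([524.2,86.7,28])+x*ex+y*ey; d([b,b+[0,0,29]],(0,200,255))
    out.append(I)
cv2.imwrite("pics/g3.png",np.hstack(out))
E
```

```text
pos [525.2  88.   64.8] yaw_y 174.5 tool shift cm [0.14 0.09 0.18] rz 0.0
```

View pics/g3.png

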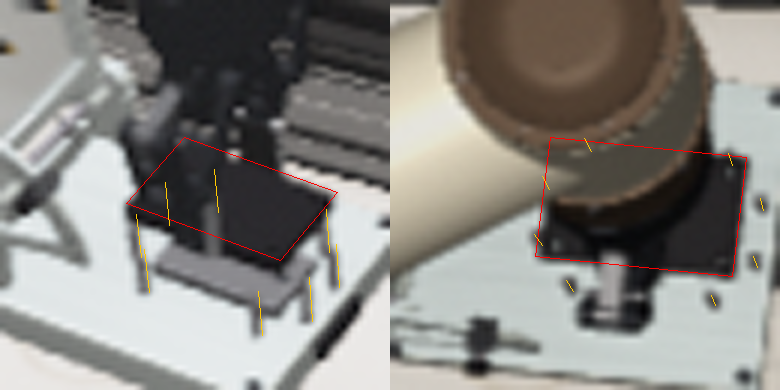

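Call:
servo_tool:
  moves: "0.13 0.12 0 0 0 0 0.4;0 0 0.4 0 0 0 0.4;0 0 0.4 0 0 0 0.4;0 0 0.4 0 0 0 0.4;0 0 0 0 0 0 0.4"

```text
clock: 11.65
position: [522.9, 86.5, 51.3]
eef_rot: [[-0.096, -0.995, -0.001], [-0.995, 0.096, -0.0], [0.001, 0.001, -1.0]]
contact_force: [-0.5, 0.1, -0.0]
finger_gap: 51.6
grasp_force: 42.3
```

Call:
servo_tool:
  moves: "0 -0.06 0.3 0 0 0 0.4;0 0 0.3 0 0 0 0.4;0 0 0.3 0 0 0 0.4;0 0 0.3 0 0 0 0.4;0 0 0 0 0 0 0.4;0 0 0 0 0 0 0.4"

```text
clock: 12.4
position: [523.9, 86.6, 39.9]
eef_rot: [[-0.096, -0.995, 0.0], [-0.995, 0.096, 0.0], [-0.0, -0.0, -1.0]]
contact_force: [-0.5, 0.2, -0.4]
finger_gap: 51.9
grasp_force: 42.3
```

Inside the pins with no force. Lower to the land and release.

Call:
servo_tool:
  moves: "0 0 0.2 0 0 0 0.4;0 0 0.2 0 0 0 0.4;0 0 0.1 0 0 0 0.4;0 0 0 0 0 0 0.4;0 0 0 0 0 0 0.4"

```text
clock: 13.02
position: [523.9, 86.6, 34.8]
eef_rot: [[-0.096, -0.995, 0.0], [-0.995, 0.096, 0.0], [-0.0, -0.0, -1.0]]
contact_force: [-0.1, -0.1, -1.6]
finger_gap: 51.9
grasp_force: 42.3
```

Call:
servo_tool:
  moves: "0 0 0.1 0 0 0 0.4;0 0 0 0 0 0 0.5;0 0 0 0 0 0 0.7;0 0 0 0 0 0 0.75;0 0 0 0 0 0 0.75;0 0 -3 0 0 0 0.75;0 0 -5 0 0 0 0.75;0 0 -5 0 0 0 0.75;0 0 -5 0 0 0 0.75"

```text
clock: 14.15
position: [523.5, 86.4, 215.4]
eef_rot: [[-0.096, -0.995, 0.0], [-0.995, 0.096, 0.0], [-0.0, -0.0, -1.0]]
contact_force: [1.2, 0.0, -0.9]
finger_gap: 64.4
grasp_force: 0.0
```

```bash
python3 - <<'E'
from h import *
t=read_camera("top");c=read_camera("side")
for n,k in(("side",c),("top",t)):
  for d in cut_out("spacer_plate",n): print(n,round(d["p"],2),np.round(d["pixel"],1),d["region"].sum(),rect(k,d["region"],46))
delta(460.5,-305.5,180,77.8)
E
```

```text
side 0.64 [353.6 439.6] 344 ((410.97979736328125, -414.5355529785156), (67.94458770751953, 41.588172912597656), 39.202964782714844)
side 0.62 [276.5 276.3] 405 ((519.2255249023438, 84.10054016113281), (90.77027893066406, 60.195762634277344), 86.29351043701172)
top 0.95 [291.4 452. ] 407 ((441.23492431640625, -400.8409423828125), (67.193115234375, 44.272361755371094), 38.20869445800781)
top 0.56 [258.5 273.8] 450 ((521.3274536132812, 70.05697631835938), (56.7051887512207, 58.432247161865234), 0.3295765817165375)
top 0.56 [265.5 220.6] 383 ((518.57763671875, 219.66371154785156), (57.093605041503906, 62.426551818847656), 88.12367248535156)
pos [523.9  86.7 214.7] yaw_y 174.48 tool shift cm [39.66  2.55  3.4 ] rz 1.687
```

Call:
servo_tool:
  moves: "4.41 0.28 0 0 0 0 0.75;4.41 0.28 0 0 0 0 0.75;4.41 0.28 0 0 0 0 0.75;4.41 0.28 0 0 0 0 0.75;4.41 0.28 0 0 0 0 0.75;4.41 0.28 0 0 0 0 0.75;4.41 0.28 0 0 0 0 0.75;4.41 0.28 0 0 0 0 0.75;4.41 0.28 0 0 0 0 0.75;0 0 0 0 0 0.168 0.75;0 0 0 0 0 0.169 0.75;0 0 0 0 0 0.169 0.75;0 0 0 0 0 0.169 0.75;0 0 0 0 0 0.169 0.75;0 0 0 0 0 0.169 0.75;0 0 0 0 0 0.169 0.75;0 0 0 0 0 0.169 0.75;0 0 0 0 0 0.169 0.75;0 0 0 0 0 0.168 0.75;0 0 0 0 0 0 0.75"

```text
clock: 16.85
position: [459.9, -305.8, 212.0]
eef_rot: [[-0.978, 0.21, -0.003], [0.21, 0.978, 0.001], [0.003, 0.001, -1.0]]
contact_force: [-0.3, -0.1, -0.0]
finger_gap: 63.9
grasp_force: 0.0
```

```bash
python3 - <<'E'
from h import *
t=read_camera("top");c=read_camera("side")
for n,k in(("side",c),("top",t)):
  for d in cut_out("spacer_plate",n):
    if d["pixel"][1]<320: print(n,round(d["p"],2),np.round(d["pixel"],1),d["region"].sum(),rect(k,d["region"],46))
  g=cv2.cvtColor(k["image"],cv2.COLOR_BGR2GRAY); m=(g<75).astype(np.uint8)
  m=cv2.morphologyEx(m,cv2.MORPH_OPEN,np.ones((5,5))); nl,lab,st,ce=cv2.connectedComponentsWithStats(m)
  for i in range(nl):
    if abs(ce[i]-proj(k,[524,87,46])[::-1]).max()<8 and st[i][4]<2000: print("thr",n,st[i],rect(k,lab==i,46))
delta(460.5,-305.5,60,77.8)
E
```

```text
side 0.98 [277.5 276. ] 447 ((517.4624633789062, 84.47505187988281), (90.89837646484375, 64.89948272705078), 85.04280853271484)
thr side [264 268  30  19 378] ((517.050537109375, 86.36082458496094), (90.16815948486328, 56.690345764160156), 83.1559066772461)
top 0.72 [258.5 268.8] 687 ((523.931640625, 84.71631622314453), (88.65522766113281, 57.160301208496094), 84.52642059326172)
top 0.37 [251.8 241.7] 4102 ((532.9015502929688, 158.75730895996094), (274.4934997558594, 160.63436889648438), 76.86666870117188)
thr top [253 248  33  22 598] ((523.1243286132812, 84.45779418945312), (84.68101501464844, 52.11952590942383), 83.8895263671875)
pos [ 460.5 -306.   213.2] yaw_y 77.88 tool shift cm [-1.000e-02  5.000e-02  1.532e+01] rz 0.001
```

Call:
servo_tool:
  moves: "0 0.03 5 0 0 0 0.75;0 0 5 0 0 0 0.75;0 0 4.5 0 0 0 0.75;0 0 2 0 0 0 0.75;0 0 1 0 0 0 0.75;0 0 0 0 0 0 0.75;0 0 0 0 0 0 0.75"

```text
clock: 17.92
position: [461.6, -306.2, 39.9]
eef_rot: [[-0.977, 0.211, 0.002], [0.211, 0.977, -0.001], [-0.002, -0.0, -1.0]]
contact_force: [-0.2, 1.0, 1.0]
finger_gap: 64.0
grasp_force: 0.0
```

```bash
python3 - <<'E'
from h import *
delta(460.5,-305.5,5,77.8)
t=read_camera("top");c=read_camera("side")
I=np.hstack([cv2.resize(c["image"][300:365,370:435],(390,390),interpolation=2),cv2.resize(t["image"][245:310,385:450],(390,390),interpolation=2)])
cv2.imwrite("pics/g4.png",I)
E
```

```text
pos [ 461.6 -306.2   39.9] yaw_y 77.81 tool shift cm [0.13 0.04 3.49] rz 0.0
```

View pics/g4.png

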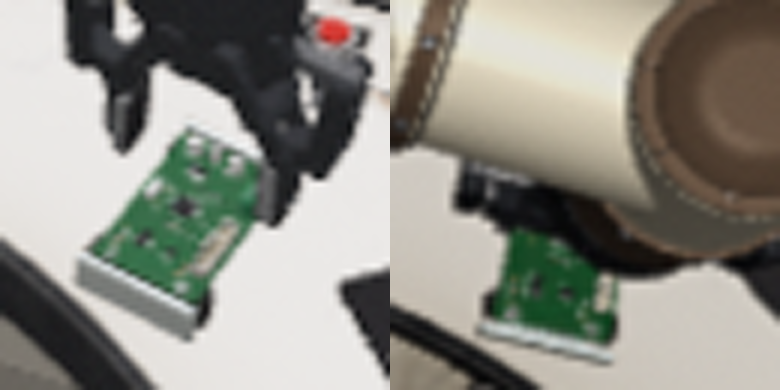

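Call:
servo_tool:
  moves: "0.1 0.04 1 0 0 0 0.75;0 0 1 0 0 0 0.75;0 0 0.8 0 0 0 0.75;0 0 0.6 0 0 0 0.75;0 0 0 0 0 0 0.75;0 0 0 0 0 0 0.75"

```text
clock: 18.77
position: [460.1, -305.3, 4.9]
eef_rot: [[-0.977, 0.211, 0.0], [0.211, 0.977, -0.0], [-0.0, -0.0, -1.0]]
contact_force: [-0.5, -0.4, 0.2]
finger_gap: 64.1
grasp_force: 0.0
```

Call:
servo_tool:
  moves: "0 0 0 0 0 0 0.6;0 0 0 0 0 0 0.4;0 0 0 0 0 0 0.4;0 0 0 0 0 0 0.4;0 0 0 0 0 0 0.4;0 0 -0.5 0 0 0 0.4;0 0 -2 0 0 0 0.4;0 0 -4 0 0 0 0.4;0 0 -4 0 0 0 0.4;0 0 -3 0 0 0 0.4;0 0 0 0 0 0 0.4"
  grip_force: 25

```text
clock: 20.15
position: [461.3, -305.7, 142.3]
eef_rot: [[-0.977, 0.211, 0.005], [0.211, 0.977, -0.002], [-0.006, -0.001, -1.0]]
contact_force: [0.2, 0.3, -1.5]
finger_gap: 51.5
grasp_force: 26.4
```

```bash
python3 - <<'E'
from h import *
delta(524,86.7,140,174.5)
E
```

```text
pos [ 461.3 -305.7  142.3] yaw_y 77.79 tool shift cm [ 2.17 39.68  0.19] rz -1.688
```

Call:
servo_tool:
  moves: "0.24 4.41 0 0 0 0 0.4;0.24 4.41 0 0 0 0 0.4;0.24 4.41 0 0 0 0 0.4;0.24 4.41 0 0 0 0 0.4;0.24 4.41 0 0 0 0 0.4;0.24 4.41 0 0 0 0 0.4;0.24 4.41 0 0 0 0 0.4;0.24 4.41 0 0 0 0 0.4;0.24 4.41 0 0 0 0 0.4;0 0 0 0 0 -0.168 0.4;0 0 0 0 0 -0.169 0.4;0 0 0 0 0 -0.169 0.4;0 0 0 0 0 -0.169 0.4;0 0 0 0 0 -0.169 0.4;0 0 0 0 0 -0.169 0.4;0 0 0 0 0 -0.169 0.4;0 0 0 0 0 -0.169 0.4;0 0 0 0 0 -0.169 0.4;0 0 0 0 0 -0.168 0.4;0 0 0 0 0 0 0.4"

```text
clock: 22.65
position: [521.9, 86.9, 138.5]
eef_rot: [[-0.098, -0.995, -0.003], [-0.995, 0.098, -0.001], [0.001, 0.002, -1.0]]
contact_force: [0.1, 0.3, -1.0]
finger_gap: 51.8
grasp_force: 26.4
```

```bash
python3 - <<'E'
from h import *
delta(524,86.7,75,174.5)
E
```

```text
pos [521.9  86.9 138.5] yaw_y 174.37 tool shift cm [-0.   -0.23  6.34] rz -0.002
```

Call:
servo_tool:
  moves: "0 -0.2 3 0 0 0 0.4;0 0 3 0 0 0 0.4;0 0 2 0 0 0 0.4;0 0 0.5 0 0 0 0.4;0 0 0 0 0 0 0.4;0 0 0 0 0 0 0.4;0 0 0 0 0 0 0.4"

```text
clock: 23.52
position: [525.2, 87.3, 55.7]
eef_rot: [[-0.096, -0.995, 0.002], [-0.995, 0.096, 0.001], [-0.001, -0.002, -1.0]]
contact_force: [0.1, -0.6, -0.8]
finger_gap: 51.7
grasp_force: 26.4
```

```bash
python3 - <<'E'
from h import *
delta(524,86.7,52,174.5)
c=read_camera("side");t=read_camera("top")
p=np.array(env.observe()["position"]);out=[]
a=np.radians(84.5);ex=np.array([np.cos(a),np.sin(a),0]);ey=np.array([-ex[1],ex[0],0])
for k,r0,c0 in((c,235,240),(t,222,225)):
    n,s=65,6
    I=cv2.resize(k["image"][r0:r0+n,c0:c0+n],(n*s,n*s),interpolation=2)
    d=lambda P,cl:cv2.polylines(I,[np.array([[(proj(k,q)[1]-c0+.5)*s,(proj(k,q)[0]-r0+.5)*s] for q in P]).astype(int)],True,cl,1)
    d([np.array([p[0],p[1],p[2]+15])+sx*43*ex+sy*26.5*ey for sx,sy in((1,1),(1,-1),(-1,-1),(-1,1))],(0,0,255))
    for x,y in((32,-32),(-32,-32),(48.5,-13),(-48.5,-13),(48.5,13),(-48.5,13),(32,32),(-32,32)):
        b=np.array([524.2,86.7,28])+x*ex+y*ey; d([b,b+[0,0,29]],(0,200,255))
    out.append(I)
cv2.imwrite("pics/g5.png",np.hstack(out))
E
```

```text
pos [525.2  87.3  55.7] yaw_y 174.49 tool shift cm [0.07 0.11 0.37] rz -0.0
```

View pics/g5.png

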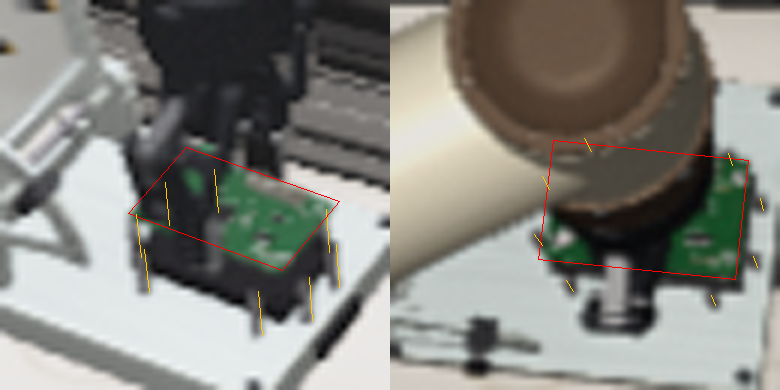

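Call:
servo_tool:
  moves: "0.06 0.11 0 0 0 0 0.4;0 0 0.4 0 0 0 0.4;0 0 0.4 0 0 0 0.4;0 0 0.3 0 0 0 0.4;0 0 0 0 0 0 0.4;0 0 0 0 0 0 0.4"

```text
clock: 24.38
position: [523.6, 86.6, 43.8]
eef_rot: [[-0.096, -0.995, 0.0], [-0.995, 0.096, -0.0], [0.0, -0.0, -1.0]]
contact_force: [0.5, 0.3, 0.1]
finger_gap: 51.6
grasp_force: 26.4
```

Call:
servo_tool:
  moves: "0 -0.03 0.2 0 0 0 0.4;0 0 0.2 0 0 0 0.4;0 0 0.2 0 0 0 0.4;0 0 0.2 0 0 0 0.4;0 0 0.1 0 0 0 0.4;0 0 0 0 0 0 0.4;0 0 0 0 0 0 0.4"

```text
clock: 25.25
position: [523.6, 86.7, 40.3]
eef_rot: [[-0.094, -0.996, 0.0], [-0.996, 0.094, -0.001], [0.001, -0.0, -1.0]]
contact_force: [-13.1, 2.5, 36.9]
finger_gap: 51.7
grasp_force: 44.2
```

Call:
servo_tool:
  moves: "0 0 -0.4 0 0 0 0.4;0 0 -0.6 0 0 0 0.4;0 0 -0.5 0 0 0 0.4;0 0 0 0 0 0 0.4;0 0 0 0 0 0 0.4"

```text
clock: 25.88
position: [523.7, 86.4, 49.4]
eef_rot: [[-0.096, -0.995, -0.001], [-0.995, 0.096, -0.0], [0.0, 0.001, -1.0]]
contact_force: [0.0, 0.7, -0.3]
finger_gap: 51.7
grasp_force: 26.4
```

```bash
python3 - <<'E'
from h import *
delta(524,86.7,52,174.5)
c=read_camera("side");t=read_camera("top")
p=np.array(env.observe()["position"]);out=[]
a=np.radians(84.5);ex=np.array([np.cos(a),np.sin(a),0]);ey=np.array([-ex[1],ex[0],0])
for k,r0,c0 in((c,250,250),(t,235,242)):
    n,s=50,8
    I=cv2.resize(k["image"][r0:r0+n,c0:c0+n],(n*s,n*s),interpolation=2)
    d=lambda P,cl:cv2.polylines(I,[np.array([[(proj(k,q)[1]-c0+.5)*s,(proj(k,q)[0]-r0+.5)*s] for q in P]).astype(int)],True,cl,1)
    d([np.array([p[0],p[1],p[2]+15])+sx*43*ex+sy*26.5*ey for sx,sy in((1,1),(1,-1),(-1,-1),(-1,1))],(0,0,255))
    out.append(I)
cv2.imwrite("pics/g6.png",np.hstack(out))
for n,I in(("top",t),("side",c)):
    h=cv2.cvtColor(I["image"],cv2.COLOR_BGR2HSV); m=((h[...,0]>45)&(h[...,0]<85)&(h[...,1]>90)).astype(np.uint8); m=cv2.morphologyEx(m,cv2.MORPH_CLOSE,np.ones((3,3)))
    nl,lab,st,ce=cv2.connectedComponentsWithStats(m)
    for i in range(1,nl):
        if 20<st[i][4]<1500 and ce[i][1]>235 and 240<ce[i][0]<300: print(n,"board",st[i],rect(I,lab==i,p[2]+15))
E
```

```text
pos [523.7  86.4  49.4] yaw_y 174.49 tool shift cm [-0.03 -0.03 -0.26] rz -0.0
top board [271 249  14  20 173] ((520.5337524414062, 57.065773010253906), (30.032556533813477, 52.7995491027832), 77.35819244384766)
top board [252 262   8   5  26] ((505.7312316894531, 116.9704360961914), (10.631318092346191, 18.46565818786621), 0.3313087522983551)
side board [277 265  17  15 132] ((518.7138061523438, 74.60910034179688), (59.56903839111328, 43.92372131347656), 78.58830261230469)
```

View pics/g6.png

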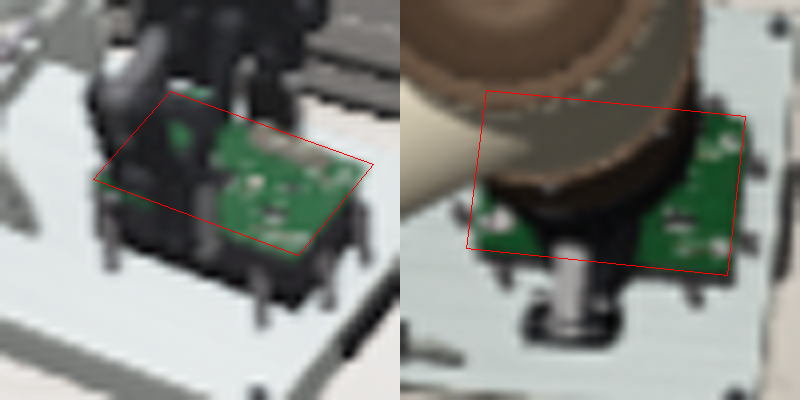

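Call:
servo_tool:
  moves: "0 0 -4.5 0 0 0 0.4;0 0 -4.5 0 0 0 0.4;4.4 0.28 0 0 0 0 0.4;4.4 0.28 0 0 0 0 0.4;4.4 0.28 0 0 0 0.16 0.4;4.29 -0.4 0 0 0 0.16 0.4;4.3 -1.15 0 0 0 0.16 0.4;4.05 -1.8 0 0 0 0.16 0.4;3.7 -2.4 0 0 0 0.16 0.4;3.25 -3 0 0 0 0.16 0.4;2.7 -3.5 0 0 0 0.16 0.4;0 0 0 0 0 0.16 0.4;0 0 0 0 0 0.16 0.4;0 0 0 0 0 0.16 0.4;0 0 0 0 0 0.088 0.4;0 0 0 0 0 0 0.4;0 0 0 0 0 0 0.4"

```text
clock: 28.1
position: [462.0, -305.3, 139.6]
eef_rot: [[-0.978, 0.21, -0.0], [0.21, 0.978, 0.0], [0.0, 0.0, -1.0]]
contact_force: [0.3, 0.8, -0.3]
finger_gap: 51.7
grasp_force: 26.6
```

```bash
python3 - <<'E'
from h import *
delta(460.1,-305.3,30,77.8)
E
```

```text
pos [ 462.  -305.3  139.6] yaw_y 77.86 tool shift cm [ 0.18 -0.04 10.96] rz 0.001
```

Call:
servo_tool:
  moves: "0.18 -0.04 4.5 0 0 0 0.4;0 0 4.5 0 0 0 0.4;0 0 1.9 0 0 0 0.4;0 0 0 0 0 0 0.4;0 0 0 0 0 0 0.4;0 0 0 0 0 0 0.4"

```text
clock: 28.85
position: [461.2, -305.7, 32.1]
eef_rot: [[-0.977, 0.211, 0.003], [0.211, 0.977, -0.001], [-0.003, -0.0, -1.0]]
contact_force: [0.3, 0.1, 0.3]
finger_gap: 51.8
grasp_force: 26.6
```

```bash
python3 - <<'E'
from h import *
delta(460.1,-305.3,6,77.8)
E
```

```text
pos [ 461.2 -305.7   32.1] yaw_y 77.81 tool shift cm [0.12 0.01 2.61] rz 0.0
```

Call:
servo_tool:
  moves: "0.04 0.02 1 0 0 0 0.4;0 0 0.8 0 0 0 0.4;0 0 0.4 0 0 0 0.4;0 0 0.3 0 0 0 0.4;0 0 0 0 0 0 0.4;0 0 0 0 0 0 0.4"

```text
clock: 29.6
position: [460.0, -305.1, 5.9]
eef_rot: [[-0.977, 0.212, 0.0], [0.212, 0.977, -0.0], [-0.0, 0.0, -1.0]]
contact_force: [-0.2, -0.7, -0.7]
finger_gap: 51.5
grasp_force: 26.6
```

Call:
servo_tool:
  moves: "0 0 0.05 0 0 0 0.5;0 0 0 0 0 0 0.7;0 0 0 0 0 0 0.7;0 0 -0.3 0 0 0 0.7;0 0 -0.2 0 0 0 0.7;0 0 0 0 0 0 0.7;0 0 0 0 0 0 0.7"

```text
clock: 30.48
position: [459.9, -305.1, 10.4]
eef_rot: [[-0.977, 0.212, 0.0], [0.212, 0.977, 0.0], [-0.0, 0.0, -1.0]]
contact_force: [-0.4, 1.0, 0.0]
finger_gap: 59.8
grasp_force: 0.0
```

Call:
servo_tool:
  moves: "0 0 0 0 0 0 0.5;0 0 0 0 0 0 0.4;0 0 0 0 0 0 0.4;0 0 0 0 0 0 0.4;0 0 -0.5 0 0 0 0.4;0 0 -2 0 0 0 0.4;0 0 -4 0 0 0 0.4;0 0 -4 0 0 0 0.4;0 0 -2.5 0 0 0 0.4"

```text
clock: 31.6
position: [460.5, -305.3, 142.2]
eef_rot: [[-0.977, 0.212, 0.003], [0.212, 0.977, -0.001], [-0.003, -0.0, -1.0]]
contact_force: [0.4, -0.0, -1.1]
finger_gap: 51.8
grasp_force: 26.4
```

```bash
python3 - <<'E'
from h import *
delta(524,86.7,140,174.5)
E
```

```text
pos [ 460.5 -305.3  142.2] yaw_y 77.79 tool shift cm [ 2.09 39.65  0.21] rz -1.688
```

Call:
servo_tool:
  moves: "0.23 4.4 0 0 0 0 0.4;0.23 4.4 0 0 0 0 0.4;0.23 4.4 0 0 0 0 0.4;0.23 4.4 0 0 0 0 0.4;0.23 4.4 0 0 0 0 0.4;0.23 4.4 0 0 0 0 0.4;0.23 4.4 0 0 0 0 0.4;0.23 4.4 0 0 0 0 0.4;0.24 4.4 0 0 0 0 0.4;0 0 0 0 0 -0.168 0.4;0 0 0 0 0 -0.169 0.4;0 0 0 0 0 -0.169 0.4;0 0 0.5 0 0 -0.169 0.4;0 0 1 0 0 -0.169 0.4;0 0 1 0 0 -0.169 0.4;0 0 1 0 0 -0.169 0.4;0 0 1 0 0 -0.169 0.4;0 0 1 0 0 -0.169 0.4;0 0 1 0 0 -0.168 0.4;0 0 0 0 0 0 0.4"

```text
clock: 34.1
position: [522.7, 86.1, 74.4]
eef_rot: [[-0.098, -0.995, -0.002], [-0.995, 0.098, -0.001], [0.001, 0.002, -1.0]]
contact_force: [-0.4, -0.6, -1.6]
finger_gap: 51.5
grasp_force: 26.4
```

Call:
servo_tool:
  moves: "0 0 0.8 0 0 0 0.4;0 0 0 0 0 0 0.4;0 0 0 0 0 0 0.4"

```text
clock: 34.48
position: [523.5, 86.4, 67.5]
eef_rot: [[-0.096, -0.995, 0.0], [-0.995, 0.096, 0.0], [-0.0, -0.0, -1.0]]
contact_force: [-0.5, 0.0, -0.3]
finger_gap: 51.8
grasp_force: 26.4
```

```bash
python3 - <<'E'
from h import *
delta(524,86.7,57,174.5)
t=read_camera("top");c=read_camera("side");p=env.observe()["position"]
for n,I in(("top",t),("side",c)):
    h=cv2.cvtColor(I["image"],cv2.COLOR_BGR2HSV); m=((h[...,0]>45)&(h[...,0]<85)&(h[...,1]>90)).astype(np.uint8); m=cv2.morphologyEx(m,cv2.MORPH_CLOSE,np.ones((3,3)))
    nl,lab,st,ce=cv2.connectedComponentsWithStats(m)
    for i in range(1,nl):
        if 60<st[i][4]<1500 and ce[i][1]>235 and 240<ce[i][0]<300:
            k=np.argwhere(lab==i); W=np.array([onz(I,q,p[2]+9.5)[:2] for q in k]); f=(W-[524.2,86.7])@np.array([[.0958,-.9954],[.9954,.0958]])
            print(n,"fixture extents x,y",f.min(0),f.max(0))
E
```

```text
pos [523.5  86.4  67.5] yaw_y 174.47 tool shift cm [-0.03 -0.05  1.05] rz -0.001
top fixture extents x,y [-44.48335755 -23.47038579] [-11.28345042  27.0359331 ]
side fixture extents x,y [-43.24738377 -22.53904246] [18.74330885 26.79631147]
```

Call:
servo_tool:
  moves: "-0.09 -0.04 0.6 0 0 0 0.4;0 0 0.5 0 0 0 0.4;0 0 0.4 0 0 0 0.4;0 0 0.3 0 0 0 0.4;0 0 0 0 0 0 0.4;0 0 0 0 0 0 0.4"

```text
clock: 35.33
position: [523.9, 87.2, 49.4]
eef_rot: [[-0.096, -0.995, 0.0], [-0.995, 0.096, 0.0], [-0.0, -0.0, -1.0]]
contact_force: [0.2, -0.8, -0.1]
finger_gap: 51.2
grasp_force: 26.4
```

Call:
servo_tool:
  moves: "0 0 0.3 0 0 0 0.4;0 0 0.2 0 0 0 0.4;0 0 0.2 0 0 0 0.4;0 0 0 0 0 0 0.4;0 0 0 0 0 0 0.4"

```text
clock: 35.95
position: [523.8, 87.2, 42.6]
eef_rot: [[-0.096, -0.995, -0.0], [-0.995, 0.096, -0.0], [0.0, -0.0, -1.0]]
contact_force: [-1.3, 0.3, 3.3]
finger_gap: 51.5
grasp_force: 28.0
```

Call:
servo_tool:
  moves: "0 0 -0.03 0 0 0 0.4;0 0 0 0 0 0 0.6;0 0 0 0 0 0 0.75;0 0 0 0 0 0 0.75;0 0 -1 0 0 0 0.75;0 0 -4 0 0 0 0.75;0 0 -5 0 0 0 0.75;0 0 -5 0 0 0 0.75"

```text
clock: 36.95
position: [523.7, 87.1, 194.8]
eef_rot: [[-0.096, -0.995, 0.001], [-0.995, 0.096, 0.0], [-0.0, -0.001, -1.0]]
contact_force: [0.5, -0.1, -0.8]
finger_gap: 64.2
grasp_force: 0.0
```

Call:
servo_tool:
  moves: "0 0 -4 0 0 0 1;0 0 -4 0 0 0 1;0 0 -3.5 0 0 0.157 1;0 0 0 0 0 0.157 1;0 0 0 0 0 0.157 1;0 0 0 0 0 0.157 1;0 0 0 0 0 0.157 1;0 0 0 0 0 0.157 1;0 0 0 0 0 0.157 1;0 0 0 0 0 0.157 1;0 0 0 0 0 0.157 1;0 0 0 0 0 0.158 1;0 3 0 0 0 0 1;0 4 0 0 0 0 1;0 4 0 0 0 0 1;0 3 0 0 0 0 1;0 0 0 0 0 0 1"

```text
clock: 39.08
position: [537.1, 228.2, 307.6]
eef_rot: [[-0.996, 0.094, -0.0], [0.094, 0.996, 0.0], [0.0, 0.0, -1.0]]
contact_force: [0.9, -0.2, -0.9]
finger_gap: 85.5
grasp_force: 0.0
```

```bash
python3 - <<'E'
from h import *
np.set_printoptions(precision=1,suppress=True)
delta(538,228,300,84.5)
t=read_camera("top");c=read_camera("side")
for n,I in(("top",t),("side",c)):
    h=cv2.cvtColor(I["image"],cv2.COLOR_BGR2HSV); m=((h[...,0]>45)&(h[...,0]<85)&(h[...,1]>90)).astype(np.uint8); m=cv2.morphologyEx(m,cv2.MORPH_CLOSE,np.ones((3,3)))
    nl,lab,st,ce=cv2.connectedComponentsWithStats(m)
    for i in range(1,nl):
        if 60<st[i][4]<1500 and ce[i][1]>235 and 240<ce[i][0]<300 and ce[i][1]<320:
            k=np.argwhere(lab==i); W=np.array([onz(I,q,48)[:2] for q in k]); f=(W-[524.2,86.7])@np.array([[.0958,-.9954],[.9954,.0958]])
            print(n,"fixture extents x,y",f.min(0),f.max(0),rect(I,lab==i,48))
for q in("circuit_board","lid_handle","pointer_tip","index_mark","index"):
  for n,k in(("top",t),("side",c)):
    for d in place_of(q,n)[:2]: print(q,n,round(d["p"],2),np.array(d["pixel"]),onz(k,d["pixel"],{"circuit_board":46,"lid_handle":270}.get(q,100)))
for n,k in(("top",t),("side",c)):
    for d in cut_out("index",n)[:2]: print("index cut",n,round(d["p"],2),np.array(d["pixel"]),d["region"].sum())
    for th in (.5,.6,.7,.8,.9): 
        a=np.radians(84.5);ex=np.array([np.cos(a),np.sin(a),0]);ey=np.array([-ex[1],ex[0],0])
        print(th,proj(k,np.array([524.2,86.7,68])+105*ex+72*ey+60*(-np.cos(th)*ex+np.sin(th)*np.array([0,0,1]))))
    cv2.imwrite(f"pics/{n}9.png",k["image"])
E
```

```text
pos [537.1 228.2 307.6] yaw_y 84.63 tool shift cm [-0.1 -0.   0.8] rz 0.002
top fixture extents x,y [-42.6 -25.7] [40.1 26.6] ((523.6522216796875, 85.45979309082031), (82.66387939453125, 52.27317810058594), 84.56214904785156)
side fixture extents x,y [-42.6 -26.2] [35.9 31.6] ((519.5709228515625, 85.56919860839844), (79.71698760986328, 55.368648529052734), 79.65446472167969)
circuit_board top 0.89 [262.4 266.6] [513.3  89.6  46. ]
circuit_board side 0.61 [278.2 275.8] [510.4  90.6  46. ]
lid_handle top 0.55 [234.1 197.9] [539.6 228.1 270. ]
lid_handle top 0.27 [158.2 349.7] [ 724.4 -119.5  270. ]
lid_handle side 0.6 [198.1 227.1] [543.7 239.2 270. ]
pointer_tip top 0.87 [278.7 216.2] [461.3 212.1 100. ]
pointer_tip top 0.31 [233.6 199.8] [578.6 259.5 100. ]
pointer_tip side 0.38 [286.1 348.7] [ 506.1 -135.7  100. ]
index_mark top 0.48 [277.7 237.2] [464.1 158.8 100. ]
index_mark side 0.59 [268.  243.9] [465.3 164.5 100. ]Traceback (most recent call last):
  File "<stdin>", line 14, in <module>
ValueError: it knows: board_rest, circuit_board, esd_brush, fixture, index_mark, lamp_head, lid, lid_handle, lid_hinge, loupe, nest, pointer_tip, screw_dish, spacer, spacer_plate, tweezers
```

```bash
cat >> h.py <<'E'
a=np.radians(84.5);ex=np.array([np.cos(a),np.sin(a),0]);ey=np.array([-ex[1],ex[0],0]);ez=np.array([0,0,1.])
H=np.array([524.2,86.7,68])+105*ex
def arc(th,r,y): return H+y*ey+r*(-np.cos(th)*ex+np.sin(th)*ez)
E
python3 - <<'E'
from h import *
np.set_printoptions(precision=1,suppress=True)
C={n:read_camera(n) for n in("top","side")}
B={}
for n in C:
  for d in place_of("index_mark",n)[:2]: print(n,"mark",round(d["p"],2),np.array(d["pixel"])); B.setdefault(n,d["pixel"])
  for d in place_of("pointer_tip",n)[:2]: print(n,"tip",round(d["p"],2),np.array(d["pixel"]),"pred",proj(C[n],arc(1.745,60,72)))
  for d in cut_out("index_mark",n)[:2]: print(n,"cut",round(d["p"],2),np.array(d["pixel"]),d["region"].sum())
  for th in np.arange(.5,.96,.075): print(round(th,3),proj(C[n],arc(th,60,72)))
print(tri([ray(C[n],B[n]) for n in B]))
p,_=tri([ray(C[n],B[n]) for n in B]); d=p-H; print("theta",np.arctan2(d[2],-d@ex),"r",np.hypot(d[2],d@ex),"y",d@ey)
for th in (1.745,.95,.8,.65,.5): print(th,arc(th,205,0)-18.7*ez)
cv2.imwrite("pics/i.png",C["side"]["image"])
E
```

```text
top mark 0.58 [280.  233.9]
top cut 0.55 [283.6 173.3] 382
top cut 0.45 [280.5 237.1] 32
0.5 [280.5 242.4]
0.575 [280.2 241.3]
0.65 [279.9 240.1]
0.725 [279.6 238.8]
0.8 [279.3 237.4]
0.875 [279. 236.]
0.95 [278.7 234.4]
side mark 0.59 [267.6 246. ]
side mark 0.59 [339.8 399. ]
side tip 0.73 [257.4 229.9] pred [257.4 228.8]
0.5 [272.3 248.6]
0.575 [271.  247.8]
0.65 [269.8 246.9]
0.725 [268.5 245.9]
0.8 [267.3 244.9]
0.875 [266.2 243.8]
0.95 [265.1 242.6]
(array([460.2, 160.9, 106.7]), [np.float64(5.842953344407878), np.float64(5.842953344407881)])
theta 0.8040045600409917 r 53.70170670747928 y 70.83797076483336
1.745 [537.7 226.6 251.2]
0.95 [522.8  72.5 216.1]
0.8 [520.6  49.  196.4]
0.65 [518.6  28.8 173.4]
0.5 [517.   12.1 147.6]
```

Call:
servo_tool:
  moves: "-0.1 -0.05 2.5 0 0 0 1;0 0 2 0 0 0 1;0 0 1.1 0 0 0 1;0 0 0 0 0 0 1;0 0 0 0 0 0 1;0 0 0 0 0 0 0.6;0 0 0 0 0 0 0.3;0 0 0 0 0 0 0.1;0 0 0 0 0 0 0.05;0 0 0 0 0 0 0.05;0 0 0 0 0 0 0.05;0 0 0 0 0 0 0.05;0 0 0 0 0 0 0.05;0 0 0 0 0 0 0.05"
  grip_force: 40

```text
clock: 41.72
position: [538.3, 226.1, 251.8]
eef_rot: [[-0.995, 0.096, 0.0], [0.096, 0.995, 0.0], [-0.0, 0.0, -1.0]]
contact_force: [-0.9, 0.6, 2.7]
finger_gap: 10.4
grasp_force: 39.0
```

```bash
python3 - <<'E'
from h import *
np.set_printoptions(precision=1,suppress=True)
delta(*(arc(1.745,205,0)-18.7*ez),84.5)
for n in("top","side"):
  c=read_camera(n); g=cv2.cvtColor(c["image"],cv2.COLOR_BGR2GRAY).astype(np.float32)
  for r in (52,60,68,76):
    P=np.array([proj(c,arc(t,r,72)) for t in np.arange(.4,1.15,.05)],np.float32)
    print(n,r,cv2.remap(g,P[:,1].copy(),P[:,0].copy(),1).ravel().astype(int))
  for d in place_of("index_mark",n)[:2]: print(n,"mark",round(d["p"],2),np.array(d["pixel"]))
E
```

```text
pos [538.3 226.1 251.8] yaw_y 84.49 tool shift cm [0.1 0.  0.1] rz -0.0
top 52 [143 103  75  63  70  91 128 154 162 156 148 159 171 166 164]
top 60 [190 181 164 134  90  61  52  64  96 132 152 159 167 176 166]
top 68 [189 177 171 171 162 130  87  55  45  56 108 161 171 179 181]
top 76 [189 177 157 142 138 144 133  99  55  43  47  93 173 173 176]
top mark 0.57 [277.4 236.1]
side 52 [224 226 228 227 225 190  95  32  42  76 149 192 176 139 137]
side 60 [148 150 152 160 159 148  99  54  53  58 119 157 139 127 129]
side 68 [120 130 131 138 136 138 132  87  75  74 107 131 123 127 136]
side 76 [210 216 213 214 217 212 208 149  80  85 151 204 207 213 212]
side mark 0.7 [278.3 276.2]
side mark 0.41 [266.2 242.1]
```

Call:
servo_tool:
  moves: "0 -1.52 -0.21 0 0 0 0.05;0 -1.53 -0.09 0 0 0 0.05;0 -1.54 0.02 0 0 0 0.05;0 -1.53 0.13 0 0 0 0.05;0 0 0 0 0 0 0.05"

```text
clock: 42.55
position: [532.2, 163.1, 253.3]
eef_rot: [[-0.995, 0.098, -0.0], [0.098, 0.995, -0.001], [0.0, -0.001, -1.0]]
contact_force: [-0.3, -0.7, 3.7]
finger_gap: 10.3
grasp_force: 39.9
```

Call:
servo_tool:
  moves: "0 -1.52 0.25 0 0 0 0.05;0 -1.49 0.36 0 0 0 0.05;0 -1.46 0.48 0 0 0 0.05;0 -1.43 0.58 0 0 0 0.05;0 -1.37 0.69 0 0 0 0.05;0 -1.32 0.79 0 0 0 0.05;0 -1.26 0.88 0 0 0 0.05;0 0 0 0 0 0 0.05;0 0 0 0 0 0 0.05;0 0 0 0 0 0 0.05"

```text
clock: 43.8
position: [522.9, 67.1, 212.9]
eef_rot: [[-0.995, 0.096, -0.0], [0.096, 0.995, -0.0], [0.0, -0.0, -1.0]]
contact_force: [2.2, -0.4, -0.7]
finger_gap: 10.4
grasp_force: 39.2
```

```bash
python3 - <<'E'
from h import *
np.set_printoptions(precision=2,suppress=True)
s=env.observe(); d=np.array(s["position"])+18.7*ez-H; th=np.arctan2(d[2],-d@ex); print("theta",th,"r",np.hypot(d[2],d@ex)); 
for q in(.85,.8,.78,.75): delta(*(arc(q,205,0)-18.7*ez),84.5)
for n in("top","side"):
  c=read_camera(n); g=cv2.cvtColor(c["image"],cv2.COLOR_BGR2GRAY).astype(np.float32)
  for r in (44,52,60,68,76):
    P=np.array([proj(c,arc(t,r,72)) for t in np.arange(.5,1.25,.05)],np.float32)
    print(n,r,cv2.remap(g,P[:,1].copy(),P[:,0].copy(),1).ravel().astype(int))
  print(n,"pred tip",proj(c,arc(th,60,72)),"mark .78",proj(c,arc(.78,60,72)))
  for w in("index_mark","pointer_tip","lid_handle"):
    for d in place_of(w,n)[:2]: print(n,w,round(d["p"],2),np.array(d["pixel"]))
E
```

```text
theta 0.9195817422840825 r 205.66332652879782
pos [522.9  67.1 212.9] yaw_y 84.51 tool shift cm [ 0.06 -1.06  0.96] rz 0.0
pos [522.9  67.1 212.9] yaw_y 84.51 tool shift cm [ 0.06 -1.82  1.65] rz 0.0
pos [522.9  67.1 212.9] yaw_y 84.51 tool shift cm [ 0.06 -2.11  1.94] rz 0.0
pos [522.9  67.1 212.9] yaw_y 84.51 tool shift cm [ 0.06 -2.53  2.38] rz 0.0
top 44 [142 167 185 189 176 151 123 100  86  73  75  84  99 110 112]
top 52 [ 78  65  72  94 133 157 153 123  84  80  86  96 116 134 149]
top 60 [169 139  94  64  54  66  99 131 131 106  97 104 119 147 158]
top 68 [176 176 168 134  90  57  47  59 110 153 123 111 127 146 159]
top 76 [162 146 142 148 138 102  57  44  49  95 169 129 136 159 164]
top pred tip [278.78 235.04] mark .78 [279.34 237.81]
top index_mark 0.43 [279.5 236.2]
top pointer_tip 0.75 [281.7 235.5]
top pointer_tip 0.48 [158.1 350.4]
top lid_handle 0.9 [245.6 270.3]
top lid_handle 0.63 [250.1 229.2]
side 44 [229 229 220 179  86  61  66  65  57  61  91 155 210 226 227]
side 52 [228 227 226 191  95  32  40  52  65  89 120 185 219 226 230]
side 60 [151 160 160 148  99  54  53  60  92 118 130 160 168 166 172]
side 68 [131 138 137 138 132  88  75  75 106 131 122 128 136 138 133]
side 76 [212 214 217 212 209 148  80  83 132 190 194 205 226 224 221]
side pred tip [265.51 243.07] mark .78 [267.66 245.15]
side index_mark 0.58 [266.9 245.7]
side pointer_tip 0.8 [266.7 240.1]
side lid_handle 0.86 [229.6 281.5]
side lid_handle 0.27 [185.5 371.4]
```

Call:
servo_tool:
  moves: "0 -0.5 0.45 0 0 0 0.05;0 -0.5 0.45 0 0 0 0.05;0 -0.5 0.45 0 0 0 0.05;0 -0.4 0.4 0 0 0 0.05;0 0 0 0 0 0 0.05;0 0 0 0 0 0 0.05;0 0 0 0 0 0 0.05"

```text
clock: 45.08
position: [521.1, 48.2, 195.4]
eef_rot: [[-0.995, 0.096, 0.0], [0.096, 0.995, 0.0], [-0.0, 0.0, -1.0]]
contact_force: [1.8, -0.6, 0.7]
finger_gap: 10.2
grasp_force: 39.8
```

```bash
python3 - <<'E'
from h import *
np.set_printoptions(precision=2,suppress=True)
s=env.observe(); d=np.array(s["position"])+18.7*ez-H; th=np.arctan2(d[2],-d@ex); print("theta",th,"r",np.hypot(d[2],d@ex)); 
delta(*(arc(.79,205,0)-18.7*ez),84.5)
for k in range(3):
 for n in("top","side"):
  c=read_camera(n); g=cv2.cvtColor(c["image"],cv2.COLOR_BGR2GRAY).astype(np.float32)
  if k==0:
   for r in (36,44,52,60,68,76):
    P=np.array([proj(c,arc(t,r,72)) for t in np.arange(.5,1.25,.05)],np.float32)
    print(n,r,cv2.remap(g,P[:,1].copy(),P[:,0].copy(),1).ravel().astype(int))
   print(n,"pred tip",proj(c,arc(th,60,72)))
  for w in("index_mark","pointer_tip"):
    for d in place_of(w,n)[:1]: print(n,w,round(d["p"],2),np.array(d["pixel"]))
 t=c
for d in cut_out("circuit_board","top")[:1]: print("board",round(d["p"],2),d["pixel"],d["region"].sum())
E
```

```text
theta 0.79399838969042 r 204.8054644038221
pos [521.1  48.2 195.4] yaw_y 84.5 tool shift cm [ 0.06 -0.07  0.04] rz -0.0
top 36 [141 134 125 118 113 105  95  83  74  68  63  66  82  93  99]
top 44 [133 143 136 127 114 104  96  90  80  68  74  85 100 114 121]
top 52 [ 79  67  73  89 113 110  97  85  75  91 105 112 125 140 152]
top 60 [171 140  96  65  56  65  84  87  91 112 132 150 154 159 163]
top 68 [178 177 169 136  91  59  48  57  93 129 155 176 182 168 165]
top 76 [164 149 144 149 139 103  57  47  50  90 171 176 181 184 169]
top pred tip [279.28 237.55]
top index_mark 0.36 [280.2 238.6]
top pointer_tip 0.67 [281.7 237.3]
side 36 [227 218 198 150  99  67  49  65 103 136 149 161 178 191 214]
side 44 [229 229 220 178  79  40  44  67 101 124 149 191 224 225 229]
side 52 [228 227 226 191  95  33  42  66 108 137 177 216 223 226 230]
side 60 [152 160 160 148  99  54  53  60 100 138 154 166 171 166 171]
side 68 [130 138 135 138 132  87  75  75 106 131 123 128 137 138 134]
side 76 [212 214 217 212 208 149  80  83 140 202 212 217 225 224 221]
side pred tip [267.44 244.95]
side index_mark 0.55 [268.3 244.5]
side pointer_tip 0.56 [267.9 244.6]
top index_mark 0.63 [278.8 238. ]
top pointer_tip 0.65 [282.7 237.7]
side index_mark 0.39 [271.  242.3]
side pointer_tip 0.85 [266.9 243.3]
top index_mark 0.46 [282.6 234. ]
top pointer_tip 0.56 [284.4 237. ]
side index_mark 0.54 [269.8 246.6]
side pointer_tip 0.57 [267.3 244.8]
board 0.51 [260.9, 272.5] 151
```

```bash
python3 -c "
from cell import env,workorder
print(workorder.sign_off())"
```

```text
the job is handed in; nothing more can be done
None
```

The plate and board lie in the nest, and the lid is held in the gripper at about 0.79 rad, which is where I measured the index to be. I handed the job in at about 45 s; no verdict came back.

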